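# Clear and reset the soap press

## Robot

A 6-joint arm with a two-finger parallel gripper is mounted at the origin on the work surface. World frame = base frame: x ahead of the robot, y to its left, z up, the work surface at z = 0. Lengths are in m, angles in degrees, forces in N, time in s.
With the tool pointing down it reaches from about 0.35 to 0.875 m from the base axis. Payload 4.2 kg.
Tool frame: the origin (TCP) lies at the very end of the fingers, on their centre line; the grasp point (between the pads) lies 19 mm behind it (r.grip_point_offset is the distance from the TCP to the grasp point, in m); z points along the fingers, y is the line along which they close (so a half turn about z gives the same grasp; the last joint's range is limited). The gripper opens to 87 mm and grips with 3 to 60 N. Pads are 19 mm wide; open, the fingers measure 117 mm over their backs; the gripper's body (75 mm by 190 mm) begins 51 mm behind the grasp point.
Start: joints at [-50.329, 22.042, 0.453, 0, -68.411, -14.817], TCP at [0.263, -0.567, 0.223] pointing down, gripper open.
Joint ranges: [-179.83, 179.83], [-69.29, 118.12], [-61.27, 80.66], [-181.25, 117.63], [-171.15, -9.14], [-177.46, 177.46]. Speed limits (degrees/s): [159.86, 159.86, 180, 180, 180, 180].

## Interface

Orientations are given as a 3x3 rotation matrix whose columns are the frame's x, y, z axes.
In Python, from station import r, cams gives the robot as it stands. The module is installed in compiled form; this text tells all that it offers.
- The arm moves only by the shell command python3 -m handwheel 'ROWS'. ROWS is JSON, a list that holds one entry, the list of rows, each a list of 7 numbers: the turn, a rotation vector about the tool's x, y, z in units of 6 degrees (1.0 is 6 degrees), then the shift along the tool's x, y, z in m, then the finger opening in m, from 0 to 0.087. In form: [[[ax, ay, az, x, y, z, jaw], ...]]. A call has 1 to 12 rows; each row shifts and turns the commanded pose from where the row before left it, along the tool's axes as they then stand; what a row does not reach is not made up. A row lasts 1/10 s, in which the tool goes at most 50 mm and 8.59 degrees, less where a joint would pass 70% of its speed; a pose out of reach is approached as far as the arm can. A call with a gripper value outside its range is refused whole. The fingers move at their own pace and stop on an object; the grip force is fixed at half the most. Time passes only in rows, so rows that do not move let the fingers close. It gives the time, the measured TCP pose, the force, the opening and the grip force at its end, in the units of the state.
- r.sense(): the state, without advancing time (a new reading comes with each control period).
- cams.capture(name): name is "scene" or "side" or "wrist"; returns the picture (480x640x3 uint8, red, green, blue); there is no depth.
- cams.get_calibration(name): a dict with "camera_matrix" (3x3 intrinsics, pixels), "k1" (the pictures are not rectified: a ray, as slopes to the right and down, at radius r is drawn at 1 + k1 r^2 times it, then the intrinsics apply), "rvec" (rotation vector, rad) and "tvec" (3), from world to camera coordinates, as OpenCV has them; the wrist camera has in their place "T_tool_cam" (4x4, takes a point from camera to tool coordinates, whose origin is the TCP and whose axes are the flange's). Camera axes: x right, y down, z forward; pixel columns grow to the right and rows downward; lengths in m; the calibration is good to about 2 mm. A picture is of the moment at which its call begins: read the wrist's pose just before it. get_calibration takes no time and is no camera call.
- r.finish_job(): hands the job in; it is judged then, once.
The state is a dict: "time_s": time; "joints": joint angles; "joint_velocities": joint speeds; "effort": joint torques, N m; "tcp_pos": TCP position; "ee_rot": TCP orientation; "wrist_force": force on the tool from outside, world axes, zero at the start; "moment": the same for the moment, N m; "gripper_width": opening from 0.0 (shut) to 1.0 (fully open); "gripper_force": force on a finger pad.
Only numpy, scipy, OpenCV 4.12 (cv2) and the standard library are available. Lean on these libraries where they do the work, as an engineer would, in place of code of your own. Each camera call takes 0.05 s, during which the arm holds its last target. There are 200 camera calls.

## Task

The soap press needs resetting for the next batch: move every finished soap bar out of the shallow steel catch tray into the dark wooden curing tote, each lying flat on the tote's floor and none stacked. Spin the knurled stop collar up its threaded rod until its top face is level with the top of the brass gauge pin beside it, and only then push the lock lever all the way over, away from the robot. Leave the kitchenware standing around as it is.

Things in the scene. Friction and masses are not known exactly. Their poses are not given: they have to be found in the camera images.
- press: Grey cast hand press, fixed on the counter: base plate 170 x 280 x 20 mm, origin under the plate's centre. In its own frame (x away from the robot at yaw 0, y left): stop rod at (-25, -100) mm, gauge pin at (65, -100) mm, lock lever block at (-20, 0) mm, a 220 mm high column with ram over y from 80 to 136 mm.
- collar_top (a point): Centre of the top face of the knurled steel stop collar, a plain cylinder 54 mm in diameter and 20 mm thick (it reaches 20 mm down from this point), on a vertical 16 mm threaded rod whose top is 140 mm above the counter. At the start the collar top lies about 107 to 112 mm above the counter. Below the collar there is only the rod, and a boss 32 mm wide up to 50 mm above the counter. Room all round it for fingers to 75 mm from the axis.
- collar (a joint): Angle of the collar on its rod, rad, growing anticlockwise seen from above. It climbs 2.23 mm per rad anticlockwise (14 mm a turn), turns lightly (0.03 N m) and stays where it is left. It starts 7 to 15 mm too low, so it needs several grasps.
- gauge_top (a point): Centre of the flat top of the brass gauge pin (20 mm button on a thin stem in a grey sleeve, fixed), 90 mm from the rod: the height wanted for the collar's top face. It varies from start to start.
- lock (a joint): Angle of the lock lever, rad: 0 leaning towards the robot (unlocked, the start), 1.0 fully over, away from the robot (the press's own +x). It stays where it is left.
- lock_tip (a point): Centre of the lock lever's black ball knob, 26 mm in diameter, at the end of a 10 mm steel arm; it swings on a 70 mm radius about a hinge across the press (along its y), 42 mm above the counter, so the ball is 103 mm up at both ends of its travel and goes 67 mm away from the robot. It moves at under 3 N; closed fingers can push it.
- tray: Shallow steel catch tray, fixed, 210 x 200 mm, floor 5 mm thick, rim only 15 mm above the counter; origin under its centre. It stands on the left or right of the press.
- tote: Dark wooden curing tote, fixed, open-topped, outside 220 x 220 x 35 mm, walls and floor 6 mm thick, wooden grips on its two x ends; origin under its centre. It stands on the side opposite the tray. The four bars fit in one layer, two by two.
- bar1: Cream soap bar, 68 x 44 x 32 mm (along its own x, y, z), 0.1 kg, origin at its centre; starts flat in the catch tray. Two to four bars are present; the absent ones read None.
- bar2: Cream soap bar, 68 x 44 x 32 mm (along its own x, y, z), 0.1 kg, origin at its centre; starts flat in the catch tray. Two to four bars are present; the absent ones read None.
- bar3: Cream soap bar, 68 x 44 x 32 mm (along its own x, y, z), 0.1 kg, origin at its centre; starts flat in the catch tray. Two to four bars are present; the absent ones read None.
- bar4: Cream soap bar, 68 x 44 x 32 mm (along its own x, y, z), 0.1 kg, origin at its centre; starts flat in the catch tray. Two to four bars are present; the absent ones read None.
- holder: Red ceramic spoon holder, 100 mm dish with a short tail, 20 mm high; leave it alone. Origin under its centre.
- spoon: Black nylon serving spoon, 260 mm long, lying on the counter between the tray and the tote; leave it alone. Origin under its mid-length.
- trivet: Folded aluminium trivet, 170 x 44 x 12 mm; leave it alone. Origin under its centre.
There are look-alikes about, which are no part of the job. What is shaped like the bar2 but blue is not meant.

How it is judged (in metres and radians):
On the way, in this order (a step that is already met when the one before it is completed fails the run):
1. the collar's top face is level with the gauge pin (within 2.5 mm) while the lock lever is still unlocked (z of collar_top in the frame of gauge_top between -0.0025 and 0.0025 m and value of joint lock below 0.3 rad), for 0.2 s.
2. the lock lever is pushed fully over (z of collar_top in the frame of gauge_top between -0.0025 and 0.0025 m and value of joint lock above 0.85 rad), for 0.2 s.
At the end, for the whole second after the job is handed in: Every bar present lies flat on the tote's floor in one layer (centre within 90 mm of the tote's centre in its x and y, tilt under 0.12 rad), at rest; the collar's top face is within 2.5 mm of the gauge pin's top in height; the lock lever is beyond 0.85 rad (all of step 2 and x of bar1 in the frame of tote between -0.09 and 0.09 m and y of bar1 in the frame of tote between -0.09 and 0.09 m and z of each of bar1, bar2, bar3, bar4 in the frame of tote below 0.0245 m and angle between the z axis of each of bar1, bar2, bar3, bar4 and the z axis of tote, either way round below 0.12 rad and linear speed of each of bar1, bar2, bar3, bar4 below 0.02 m/s and x of bar2 in the frame of tote between -0.09 and 0.09 m and y of bar2 in the frame of tote between -0.09 and 0.09 m and x of bar3 in the frame of tote between -0.09 and 0.09 m and y of bar3 in the frame of tote between -0.09 and 0.09 m and x of bar4 in the frame of tote between -0.09 and 0.09 m and y of bar4 in the frame of tote between -0.09 and 0.09 m); the robot touches nothing.
It fails at once if the spoon holder, spoon or trivet is shoved more than 50 mm (distance of any of holder, spoon, trivet from where it was at the start of the episode above 0.05 m).
It fails at once if the spoon holder, spoon or trivet is tipped (angle between any of holder, trivet's own z axis and vertical above 0.6 rad).
Of bar1, bar2, bar3, bar4 only 2 to 4 are there at a start; the rules pass over those that are not, and their reading is None.
At some moment in a run one of bar1, bar2, bar3, bar4 may be knocked a few centimetres aside while the robot is not near it.
Once in a run the grip may slacken for a moment while it holds something.
It also fails if it takes over 210 s, if anything falls off the work surface, if the arm or the gripper's body presses on something with over 40 N, if the wrist force passes 120 N, or if a joint passes its speed limit or range.

## Working session

There is one attempt and no reset: what is moved stays moved. The work goes in short steps, Python scripts to look and compute and a shell command to move; the robot and the scene stay as the last step left them, time stands still between calls to the robot, and variables do not carry over. Pictures are saved under pics/ and viewed, at most 14 in all, crops included, and the job is handed in when it is done.

```bash
mkdir -p pics; cat > h.py <<'E'
import numpy as np, cv2
from station import r, cams
def cap(n,f=None):
    s=r.sense(); im=cams.capture(n)
    if f: cv2.imwrite('pics/'+f,im[:,:,::-1])
    return im,s
def campose(n,s=None):
    c=cams.get_calibration(n); K=np.array(c['camera_matrix'])
    if n=='wrist':
        T=np.array(c['T_tool_cam']); R=np.array(s['ee_rot']); 
        return K,c['k1'],R@T[:3,:3],R@T[:3,3]+np.array(s['tcp_pos'])
    R=cv2.Rodrigues(np.array(c['rvec'],float))[0]
    return K,c['k1'],R.T,-R.T@np.array(c['tvec']).ravel()
def ray(n,uv,s=None):
    K,k1,R,o=campose(n,s)
    p=cv2.undistortPoints(np.array([[uv]],float),K,np.array([k1,0,0,0.]))[0,0]
    d=R@np.array([p[0],p[1],1.]); return o,d/np.linalg.norm(d)
def onz(n,uv,z,s=None):
    o,d=ray(n,uv,s); return o+d*(z-o[2])/d[2]
def tri(rays):
    A=0;b=0
    for o,d in rays:
        P=np.eye(3)-np.outer(d,d); A=A+P; b=b+P@o
    x=np.linalg.solve(A,b); return x,[np.linalg.norm((np.eye(3)-np.outer(d,d))@(x-o)) for o,d in rays]
def proj(n,p,s=None):
    K,k1,R,o=campose(n,s); q=R.T@(np.array(p)-o)
    q=q[:2]/q[2]; q=q*(1+k1*(q@q)); return K[:2,:2]@q+K[:2,2]
def delta(p,yaw=None):
    "tool-frame shift to world TCP p"
    s=r.sense(); return np.array(s['ee_rot']).T@(np.array(p)-np.array(s['tcp_pos']))
E
python3 - <<'E'
from h import *
s=r.sense(); print(s['tcp_pos'],np.round(s['ee_rot'],3))
for n in ['scene','side','wrist']:
    cap(n,n+'0.png')
    K,k1,R,o=campose(n,s); print(n,K[0,0],k1,o.round(3),R[:,2].round(2))
print(np.round(cams.get_calibration('wrist')['T_tool_cam'],3))
E
```

```text
[ 0.26246651 -0.56656504  0.2214678 ] [[-0.907 -0.42  -0.001]
 [-0.42   0.907  0.002]
 [ 0.     0.002 -1.   ]]
scene 450.70714938688513 -0.044352704943200774 [ 1.141 -0.624  0.901] [-0.54  0.53 -0.66]
side 512.8731719011878 -0.14426707416305729 [0.186 0.743 1.011] [ 0.25 -0.62 -0.74]
wrist 339.67315299380624 0.013605567703672956 [ 0.199 -0.595  0.384] [ 0.23  0.11 -0.97]
[[-0.    -0.967 -0.256  0.069]
 [ 1.     0.    -0.001  0.001]
 [ 0.001 -0.256  0.967 -0.163]
 [ 0.     0.     0.     1.   ]]
```

View pics/scene0.png

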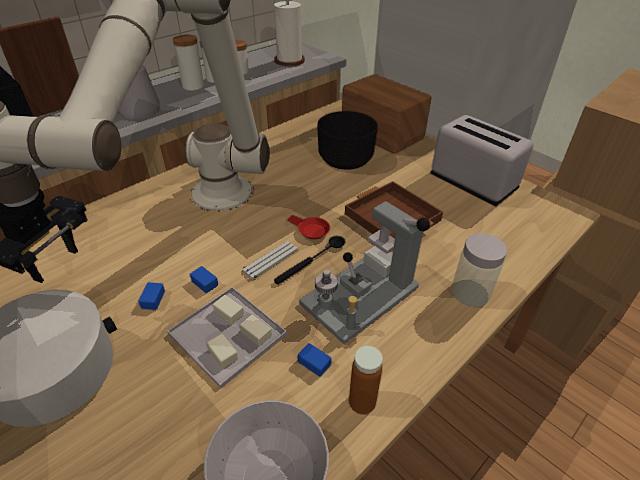

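View pics/side0.png

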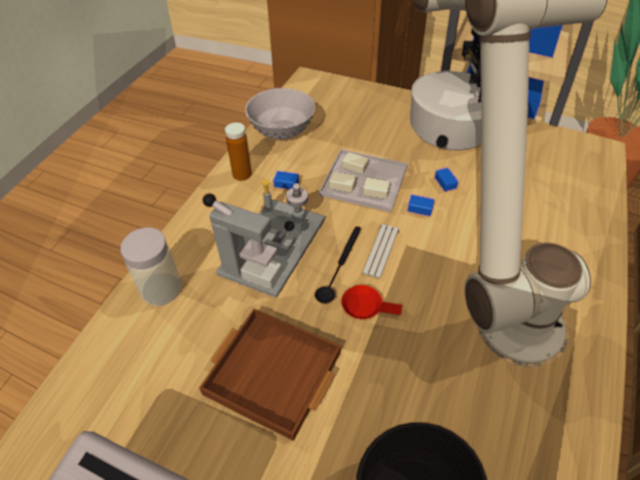

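The scene view shows three cream bars in the tray (about 228,308; 256,330; 221,350), the collar at (326,283), the gauge pin at (352,300) and the ball at (348,257). The side view shows the tote corners at about (257,312), (342,350), (292,437) and (203,382).

```bash
cat > m1.py <<'E'
from h import *
a={n:cv2.imread(f'pics/{n}0.png') for n in('scene','side')}
print('ball',tri([ray('scene',(348,257)),ray('side',(290,226))]))
print('collar',tri([ray('scene',(326,281)),ray('side',(297,192))]))
print('gauge',tri([ray('scene',(352,298)),ray('side',(266,183))]))
print('tote',np.array([onz('side',p,.035)[:2] for p in[(257,312),(342,350),(292,437),(203,382)]]).round(3).tolist())
print('tray',np.array([onz('scene',p,.015)[:2] for p in[(233,290),(285,333),(221,384),(168,334)]]).round(3).tolist())
def bars(n,im,s=None,box=None):
    hsv=cv2.cvtColor(im,cv2.COLOR_BGR2HSV)
    m=((hsv[...,2]>185)&(hsv[...,1]>15)&(hsv[...,1]<75)&(hsv[...,0]>18)&(hsv[...,0]<40)).astype(np.uint8)
    if box: k=np.zeros_like(m);k[box[1]:box[3],box[0]:box[2]]=1;m*=k
    for c in cv2.findContours(m,0,2)[0]:
        if cv2.contourArea(c)<80: continue
        P=np.array([onz(n,q[0],.037,s)[:2] for q in c])*1000
        (x,y),(w,h),t=cv2.minAreaRect(P.astype(np.float32))
        if w<h: w,h,t=h,w,t+90
        print(n,'bar',round(x),round(y),round(w),round(h),round(t))
if __name__=='__main__':
    bars('scene',a['scene'],None,(165,285,290,390)); bars('side',a['side'],None,(320,145,410,210))
    t=np.hstack([cv2.resize(a['scene'][230:350,270:430],(400,300),interpolation=2),cv2.resize(a['side'][160:280,200:360],(400,300),interpolation=2)])
    cv2.imwrite('pics/c1.png',t)
E
python3 m1.py
```

```text
ball (array([0.58741907, 0.00425886, 0.10231604]), [np.float64(0.0019812958702394748), np.float64(0.0019812958702395507)])
collar (array([ 0.61584285, -0.10128828,  0.11177507]), [np.float64(0.0017170546195157176), np.float64(0.0017170546195155547)])
gauge (array([ 0.70002138, -0.09790883,  0.11773438]), [np.float64(0.00018965493551785276), np.float64(0.00018965493551776296)])
tote [[0.574, 0.215], [0.362, 0.233], [0.383, 0.446], [0.6, 0.412]]
tray [[0.41, -0.237], [0.609, -0.227], [0.618, -0.416], [0.42, -0.434]]
side bar 457 -275 65 61 10
side bar 554 -263 64 61 7
side bar 552 -356 64 60 176
```

View pics/c1.png

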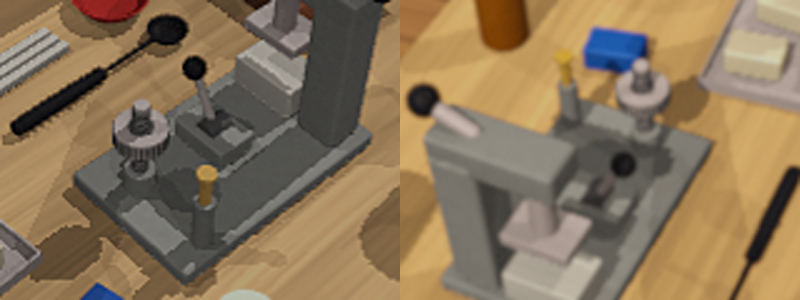

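View pics/wrist0.png

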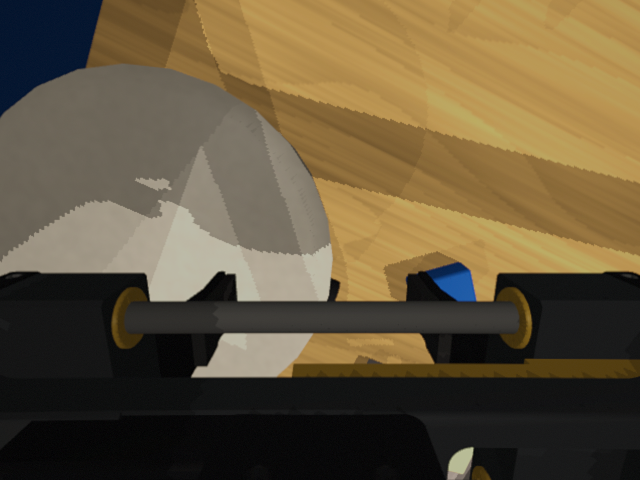

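Crop: the collar top is near scene (326,281) and side (297,192), and the gauge button is near scene (352,298) and side (266,183). Yaw is about 0, so the press origin is about (0.64, 0). I'll go to the collar first.

```bash
python3 -m handwheel '[[[0,0,0,-0.043,0.023,0,0],[0,0,0,-0.043,0.023,0,0],[0,0,0,-0.043,0.023,0,0],[0,0,0,-0.043,0.023,0,0],[0,0,0,-0.043,0.023,0,0],[0,0,0,-0.043,0.023,0,0],[0,0,0,-0.043,0.023,0,0],[0,0,0,-0.043,0.023,0,0],[0,0,0,-0.043,0.023,0,0],[0,0,0,-0.043,0.023,0,0],[0,0,0,-0.043,0.023,0,0],[0,0,0,0,0,0,0]]]'
python3 -m handwheel '[[[0,0,1.4,0,0,0,0],[0,0,1.4,0,0,0,0],[0,0,1.4,0,0,0,0],[0,0,0,0,0,0,0],[0,0,0,0,0,0,0]]]'
python3 - <<'E'
from h import *
im,s=cap('wrist','w1.png'); print(s['tcp_pos'],np.round(s['ee_rot'],3),s['joints'],s['wrist_force'])
E
```

```text
time_s: 1.35
tcp_pos: [0.5884, -0.1344, 0.2215]
ee_rot: [[-0.905, -0.426, 0.0], [-0.426, 0.905, 0.0], [-0.0, 0.0, -1.0]]
wrist_force: [-0.1, -0.1, -0.5]
gripper_width: 0.033
gripper_force: 0.0
time_s: 1.85
tcp_pos: [0.5853, -0.1389, 0.2223]
ee_rot: [[-1.0, 0.003, -0.001], [0.003, 1.0, 0.0], [0.001, 0.0, -1.0]]
wrist_force: [-0.9, -0.3, 0.1]
gripper_width: 0.002
gripper_force: 0.0
[ 0.58525762 -0.13893804  0.22233291] [[-1.     0.003 -0.001]
 [ 0.003  1.     0.   ]
 [ 0.001  0.    -1.   ]] [ 2.04964584e+00  1.97841008e+01 -3.00084995e+00 -3.82178943e-03
 -6.72472483e+01 -9.22354460e+01] [-0.88691373 -0.31649364  0.14337839]
```

View pics/w1.png

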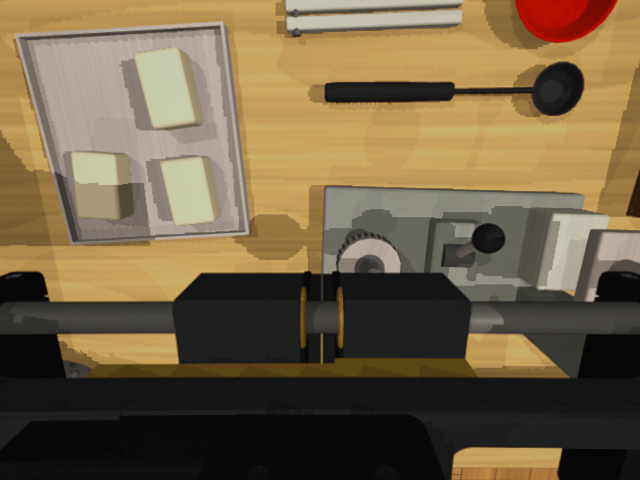

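The wrist view shows three bars at about (167,88), (101,185) and (188,190). The collar is at (368,262), the lock ball at (488,238), and the spoon, trivet and holder are clear. Next I'll touch the gauge top with closed fingers.

```bash
python3 - <<'E'
from h import *
import m1
im=cv2.imread('pics/w1.png'); s=r.sense()
m1.bars('wrist',im,s,(20,20,250,245))
p=onz('wrist',(488,238),.103,s);print('ball',p)
for q in[(338,262),(400,262),(368,234)]: print(onz('wrist',q,.11,s).round(4))
print('tray',[onz('wrist',q,.015,s)[:2].round(3).tolist() for q in[(17,35),(224,23),(249,234),(72,243)]])
E
python3 -m handwheel '[[[0,0,0,-0.0385,0.0137,0,0],[0,0,0,-0.0385,0.0137,0,0],[0,0,0,-0.0385,0.0137,0,0],[0,0,0,0,0,0.03,0],[0,0,0,0,0,0.03,0],[0,0,0,0,0,0.034,0],[0,0,0,0,0,0,0],[0,0,0,0,0,0,0],[0,0,0,0,0,0,0]]]'
```

```text
ball (array([0.58741907, 0.00425886, 0.10231604]), [np.float64(0.0019812958702394748), np.float64(0.0019812958702395507)])
collar (array([ 0.61584285, -0.10128828,  0.11177507]), [np.float64(0.0017170546195157176), np.float64(0.0017170546195155547)])
gauge (array([ 0.70002138, -0.09790883,  0.11773438]), [np.float64(0.00018965493551785276), np.float64(0.00018965493551776296)])
tote [[0.574, 0.215], [0.362, 0.233], [0.383, 0.446], [0.6, 0.412]]
tray [[0.41, -0.237], [0.609, -0.227], [0.618, -0.416], [0.42, -0.434]]
wrist bar 556 -274 65 42 6
wrist bar 533 -364 42 30 87
wrist bar 458 -285 65 42 8
ball [0.58862542 0.00427473 0.103     ]
[ 0.6074 -0.1239  0.11  ]
[ 0.6076 -0.0712  0.11  ]
[ 0.583  -0.0991  0.11  ]
tray [[0.409, -0.429], [0.398, -0.231], [0.606, -0.219], [0.615, -0.418]]
time_s: 2.8
tcp_pos: [0.7023, -0.0985, 0.1309]
ee_rot: [[-1.0, 0.005, 0.003], [0.005, 1.0, -0.0], [-0.003, -0.0, -1.0]]
wrist_force: [0.0, -0.3, -0.6]
gripper_width: 0.007
gripper_force: 0.0
```

```bash
sed -i '/^print\|^a=/d' m1.py; 
python3 -m handwheel '[[[0,0,0,0,0,0.002,0],[0,0,0,0,0,0.002,0],[0,0,0,0,0,0.001,0],[0,0,0,0,0,0,0],[0,0,0,0,0,0,0]]]'
python3 -m handwheel '[[[0,0,0,0,0,0.001,0],[0,0,0,0,0,0.001,0],[0,0,0,0,0,0,0],[0,0,0,0,0,0,0]]]'
python3 -m handwheel '[[[0,0,0,0,0,0.001,0],[0,0,0,0,0,0.001,0],[0,0,0,0,0,0,0],[0,0,0,0,0,0,0]]]'
python3 -m handwheel '[[[0,0,0,0,0,0.001,0],[0,0,0,0,0,0.001,0],[0,0,0,0,0,0,0],[0,0,0,0,0,0,0]]]'
```

```text
time_s: 3.3
tcp_pos: [0.7013, -0.0983, 0.1236]
ee_rot: [[-1.0, 0.006, 0.0], [0.006, 1.0, -0.0], [-0.0, -0.0, -1.0]]
wrist_force: [-0.0, -0.6, 0.5]
gripper_width: 0.005
gripper_force: 0.0
time_s: 3.7
tcp_pos: [0.7013, -0.0983, 0.1214]
ee_rot: [[-1.0, 0.006, -0.0], [0.006, 1.0, -0.0], [0.0, -0.0, -1.0]]
wrist_force: [-0.2, 0.3, 0.5]
gripper_width: 0.004
gripper_force: 0.0
time_s: 4.1
tcp_pos: [0.7015, -0.0983, 0.1205]
ee_rot: [[-1.0, 0.006, 0.001], [0.006, 1.0, -0.0], [-0.001, -0.0, -1.0]]
wrist_force: [-1.8, -0.4, 4.4]
gripper_width: 0.004
gripper_force: 2.5
time_s: 4.5
tcp_pos: [0.7015, -0.0983, 0.1204]
ee_rot: [[-1.0, 0.005, 0.002], [0.005, 1.0, -0.001], [-0.002, -0.001, -1.0]]
wrist_force: [-5.2, 2.6, 11.4]
gripper_width: 0.007
gripper_force: 5.6
```

```bash
python3 -m handwheel '[[[0,0,0,0,0,-0.048,0],[0,0,0,0,0,0,0],[0,0,0,0.037,0,0,0],[0,0,0,0.037,0,0,0],[0,0,0,0.036,0,0,0],[0,0,0,0,0,0,0],[0,0,0,0,0,0.045,0],[0,0,0,0,0,0,0],[0,0,0,0,0,0,0]]]'
python3 -m handwheel '[[[0,0,0,0,0,0.001,0],[0,0,0,0,0,0.001,0],[0,0,0,0,0,0.001,0],[0,0,0,0,0,0,0],[0,0,0,0,0,0,0]]]'
python3 -m handwheel '[[[0,0,0,0,0,0.001,0],[0,0,0,0,0,0.001,0],[0,0,0,0,0,0,0],[0,0,0,0,0,0,0]]]'
python3 -m handwheel '[[[0,0,0,0,0,0.001,0],[0,0,0,0,0,0.001,0],[0,0,0,0,0,0,0],[0,0,0,0,0,0,0]]]'
```

```text
time_s: 5.4
tcp_pos: [0.5917, -0.0978, 0.1202]
ee_rot: [[-1.0, 0.006, -0.001], [0.006, 1.0, -0.001], [0.001, -0.001, -1.0]]
wrist_force: [-0.2, 0.3, 0.6]
gripper_width: 0.004
gripper_force: 0.0
time_s: 5.9
tcp_pos: [0.5914, -0.0976, 0.1178]
ee_rot: [[-1.0, 0.006, 0.0], [0.006, 1.0, 0.0], [-0.0, 0.0, -1.0]]
wrist_force: [0.1, 0.1, 0.4]
gripper_width: 0.006
gripper_force: 0.0
time_s: 6.3
tcp_pos: [0.5913, -0.0977, 0.1155]
ee_rot: [[-1.0, 0.006, -0.0], [0.006, 1.0, -0.0], [0.0, -0.0, -1.0]]
wrist_force: [-0.1, -0.5, 0.5]
gripper_width: 0.006
gripper_force: 0.0
time_s: 6.7
tcp_pos: [0.5913, -0.0977, 0.1135]
ee_rot: [[-1.0, 0.006, -0.0], [0.006, 1.0, -0.0], [0.0, -0.0, -1.0]]
wrist_force: [0.7, 0.4, 0.3]
gripper_width: 0.004
gripper_force: 0.0
```

```bash

python3 -m handwheel '[[[0,0,0,0,0,0.001,0],[0,0,0,0,0,0.001,0],[0,0,0,0,0,0,0],[0,0,0,0,0,0,0]]]'
python3 -m handwheel '[[[0,0,0,0,0,0.001,0],[0,0,0,0,0,0.001,0],[0,0,0,0,0,0,0],[0,0,0,0,0,0,0]]]'
```

```text
time_s: 7.1
tcp_pos: [0.5913, -0.0976, 0.1115]
ee_rot: [[-1.0, 0.006, -0.0], [0.006, 1.0, -0.0], [0.0, -0.0, -1.0]]
wrist_force: [0.0, -0.8, 0.0]
gripper_width: 0.003
gripper_force: 0.0
time_s: 7.5
tcp_pos: [0.5913, -0.0977, 0.1097]
ee_rot: [[-1.0, 0.006, 0.0], [0.006, 1.0, -0.0], [-0.0, -0.0, -1.0]]
wrist_force: [-0.6, 0.0, 0.7]
gripper_width: 0.005
gripper_force: 0.8
```

```bash

python3 -m handwheel '[[[0,0,0,0,0,0.001,0],[0,0,0,0,0,0,0],[0,0,0,0,0,0,0]]]'
python3 -m handwheel '[[[0,0,0,0,0,0.001,0],[0,0,0,0,0,0,0],[0,0,0,0,0,0,0]]]'
```

```text
time_s: 7.8
tcp_pos: [0.5914, -0.0977, 0.1096]
ee_rot: [[-1.0, 0.006, 0.0], [0.006, 1.0, -0.0], [-0.0, -0.0, -1.0]]
wrist_force: [-1.2, 0.9, 6.2]
gripper_width: 0.006
gripper_force: 2.8
time_s: 8.1
tcp_pos: [0.5914, -0.0977, 0.1094]
ee_rot: [[-1.0, 0.005, 0.001], [0.005, 1.0, -0.0], [-0.001, -0.0, -1.0]]
wrist_force: [-4.4, 1.8, 9.2]
gripper_width: 0.006
gripper_force: 4.6
```

```bash

python3 -m handwheel '[[[0,0,0,0,0,-0.045,0.087],[0,0,0,0,0,-0.01,0.087],[0,0,0,-0.0196,-0.001,0,0.087],[0,0,1.4,0,0,0,0.087],[0,0,1.4,0,0,0,0.087],[0,0,1.4,0,0,0,0.087],[0,0,1.4,0,0,0,0.087],[0,0,1.4,0,0,0,0.087],[0,0,1.4,0,0,0,0.087],[0,0,1.4,0,0,0,0.087],[0,0,0,0,0,0,0.087],[0,0,0,0,0,0,0.087]]]'
python3 - <<'E'
from h import *
s=r.sense(); print(np.round(s['joints'],1),'to grasp',delta([.611,-.0985,.081]))
E
```

```text
time_s: 9.3
tcp_pos: [0.6109, -0.0987, 0.1623]
ee_rot: [[-0.515, 0.857, -0.0], [0.857, 0.515, 0.0], [0.0, -0.0, -1.0]]
wrist_force: [1.2, -0.1, 0.3]
gripper_width: 0.972
gripper_force: 0.0
[   5.8   24.1   -5.4   -0.   -60.5 -154.8] to grasp [0.00012996 0.00025172 0.08129697]
```

```bash

python3 -m handwheel '[[[0,0,0,0,0,0.03,0.087],[0,0,0,0,0,0.03,0.087],[0,0,0,0,0,0.021,0.087],[0,0,0,0,0,0,0.087],[0,0,0,0,0,0,0.087],[0,0,0,0,0,0,0.04],[0,0,0,0,0,0,0.04],[0,0,0,0,0,0,0.04],[0,0,0,0,0,0,0.04],[0,0,0,0,0,0,0.04],[0,0,0,0,0,0,0.04]]]'
```

```text
time_s: 10.4
tcp_pos: [0.613, -0.098, 0.0821]
ee_rot: [[-0.513, 0.858, 0.005], [0.858, 0.513, 0.001], [-0.002, 0.005, -1.0]]
wrist_force: [3.9, 2.4, -1.4]
gripper_width: 0.614
gripper_force: 30.0
```

```bash

python3 -m handwheel '[[[0,0,0,0,0.002,0,0.04],[0,0,-1.4,0,0,-0.00033,0.04],[0,0,-1.4,0,0,-0.00033,0.04],[0,0,-1.4,0,0,-0.00033,0.04],[0,0,-1.4,0,0,-0.00033,0.04],[0,0,-1.4,0,0,-0.00033,0.04],[0,0,-1.4,0,0,-0.00033,0.04],[0,0,-1.4,0,0,-0.00033,0.04],[0,0,-1.4,0,0,-0.00033,0.04],[0,0,0,0,0,0,0.04],[0,0,0,0,0,0,0.04]]]'
python3 - <<'E'
from h import *
s=r.sense(); print(np.round(s['joints'],1),s['moment'])
E
```

```text
time_s: 11.5
tcp_pos: [0.6128, -0.0983, 0.0846]
ee_rot: [[-0.991, -0.137, 0.0], [-0.137, 0.991, -0.001], [-0.0, -0.001, -1.0]]
wrist_force: [0.7, -2.4, 2.3]
gripper_width: 0.614
gripper_force: 30.0
[  5.8  28.7 -10.2   0.1 -51.1 -88. ] [-0.65789287 -0.34483971  0.04868032]
```

```bash

python3 -m handwheel '[[[0,0,-1.4,0,0,-0.00033,0.04],[0,0,-1.4,0,0,-0.00033,0.04],[0,0,-1.4,0,0,-0.00033,0.04],[0,0,-1.4,0,0,-0.00033,0.04],[0,0,-1.4,0,0,-0.00033,0.04],[0,0,-1.4,0,0,-0.00033,0.04],[0,0,-1.4,0,0,-0.00033,0.04],[0,0,-1.4,0,0,-0.00033,0.04],[0,0,-1.4,0,0,-0.00033,0.04],[0,0,-1.4,0,0,-0.00033,0.04],[0,0,-1.4,0,0,-0.00033,0.04],[0,0,-1.4,0,0,-0.00033,0.04]]]'
python3 -m handwheel '[[[0,0,-1.4,0,0,-0.00033,0.04],[0,0,-1.4,0,0,-0.00033,0.04],[0,0,-1.4,0,0,-0.00033,0.04],[0,0,-1.4,0,0,-0.00033,0.04],[0,0,-1.4,0,0,-0.00033,0.04],[0,0,-1.4,0,0,-0.00033,0.04],[0,0,-1.4,0,0,-0.00033,0.04],[0,0,-1.4,0,0,-0.00033,0.04],[0,0,-1.4,0,0,-0.00033,0.04],[0,0,-1.4,0,0,-0.00033,0.04],[0,0,-1.4,0,0,-0.00033,0.04],[0,0,-1.4,0,0,-0.00033,0.04]]]'
python3 -m handwheel '[[[0,0,-1.4,0,0,-0.00033,0.04],[0,0,0,0,0,0,0.04],[0,0,0,0,0,0,0.04],[0,0,0,0,0,0,0.04]]]'
python3 - <<'E'
from h import *
s=r.sense(); print(np.round(s['joints'],1),s['moment'])
E
```

```text
time_s: 12.7
tcp_pos: [0.6133, -0.0985, 0.0886]
ee_rot: [[0.326, -0.945, 0.001], [-0.945, -0.326, -0.001], [0.001, -0.001, -1.0]]
wrist_force: [2.3, -2.9, 1.1]
gripper_width: 0.608
gripper_force: 30.0
time_s: 13.9
tcp_pos: [0.6135, -0.098, 0.0926]
ee_rot: [[0.867, 0.498, 0.002], [0.498, -0.867, -0.0], [0.002, 0.001, -1.0]]
wrist_force: [2.1, -1.7, 1.9]
gripper_width: 0.61
gripper_force: 30.0
time_s: 14.3
tcp_pos: [0.6134, -0.0981, 0.0928]
ee_rot: [[0.789, 0.614, 0.002], [0.614, -0.789, -0.001], [0.001, 0.001, -1.0]]
wrist_force: [3.8, -2.7, 0.9]
gripper_width: 0.607
gripper_force: 30.0
[  5.8  28.2  -9.7   0.  -52.  122. ] [-1.08651229 -1.00071488 -0.10932087]
```

```bash

python3 -m handwheel '[[[0,0,0,0,0,0,0.087],[0,0,0,0,0,0,0.087],[0,0,0,0,0,0,0.087],[0,0,0,0,0,0,0.087],[0,0,0,0,0,-0.045,0.087],[0,0,0,0,0,-0.028,0.087],[0,0,1.4,0,0,0,0],[0,0,1.4,0,0,0,0],[0,0,1.4,0,0,0,0],[0,0,1.4,0,0,0,0],[0,0,0.73,0,0,0,0],[0,0,0,0,0,0,0]]]'
python3 -m handwheel '[[[0,0,0,-0.021,0,0,0],[0,0,0,0,0,0,0],[0,0,0,0,0,0.02,0],[0,0,0,0,0,0.02,0],[0,0,0,0,0,0,0],[0,0,0,0,0,0,0],[0,0,0,0,0,0,0]]]'
```

```text
time_s: 15.5
tcp_pos: [0.6121, -0.0975, 0.1651]
ee_rot: [[1.0, 0.001, -0.001], [0.001, -1.0, 0.0], [-0.001, -0.0, -1.0]]
wrist_force: [0.1, 0.6, 0.4]
gripper_width: 0.538
gripper_force: 0.0
time_s: 16.2
tcp_pos: [0.5927, -0.0978, 0.1266]
ee_rot: [[1.0, 0.002, 0.002], [0.002, -1.0, -0.0], [0.002, 0.0, -1.0]]
wrist_force: [1.8, -0.2, 0.1]
gripper_width: 0.01
gripper_force: 0.0
```

```bash

python3 -m handwheel '[[[0,0,0,0,0,0.001,0],[0,0,0,0,0,0.001,0],[0,0,0,0,0,0.001,0],[0,0,0,0,0,0,0],[0,0,0,0,0,0,0]]]'
python3 -m handwheel '[[[0,0,0,0,0,0.001,0],[0,0,0,0,0,0.001,0],[0,0,0,0,0,0,0],[0,0,0,0,0,0,0]]]'
python3 -m handwheel '[[[0,0,0,0,0,0.001,0],[0,0,0,0,0,0.001,0],[0,0,0,0,0,0,0],[0,0,0,0,0,0,0]]]'
```

```text
time_s: 16.7
tcp_pos: [0.5916, -0.0978, 0.1225]
ee_rot: [[1.0, 0.001, 0.0], [0.001, -1.0, -0.0], [0.0, 0.0, -1.0]]
wrist_force: [0.3, 0.2, 0.4]
gripper_width: 0.003
gripper_force: 0.0
time_s: 17.1
tcp_pos: [0.5917, -0.0978, 0.1205]
ee_rot: [[1.0, 0.001, 0.0], [0.001, -1.0, -0.0], [0.0, 0.0, -1.0]]
wrist_force: [-0.3, 0.2, 1.1]
gripper_width: 0.002
gripper_force: 0.4
time_s: 17.5
tcp_pos: [0.5917, -0.0978, 0.1202]
ee_rot: [[1.0, 0.002, 0.001], [0.002, -1.0, -0.0], [0.001, 0.0, -1.0]]
wrist_force: [-2.2, 1.1, 9.2]
gripper_width: 0.006
gripper_force: 4.2
```

The collar touches at 0.1204 m and the gauge at 0.1205 m, so they are level. Now the lever, with the tool turned 90° to keep the gripper body clear of the column.

```bash

python3 -m handwheel '[[[0,0,0,0,0,-0.048,0],[0,0,1.4,0,0,0,0],[0,0,1.4,0,0,0,0],[0,0,1.4,0,0,0,0],[0,0,1.4,0,0,0,0],[0,0,1.4,0,0,0,0],[0,0,1.4,0,0,0,0],[0,0,1.4,0,0,0,0],[0,0,1.4,0,0,0,0],[0,0,1.4,0,0,0,0],[0,0,1.4,0,0,0,0],[0,0,1,0,0,0,0]]]'
python3 -m handwheel '[[[0,0,0,0,0.026,0,0],[0,0,0,0,0.026,0,0],[0,0,0,-0.034,0,0,0],[0,0,0,-0.034,0,0,0],[0,0,0,-0.034,0,0,0],[0,0,0,0,0,0,0],[0,0,0,0,0,0,0]]]'
python3 - <<'E'
from h import *
s=r.sense();print(delta([.54,.004,.09]),np.round(s['joints'],0))
E
```

```text
time_s: 18.7
tcp_pos: [0.5915, -0.0977, 0.1661]
ee_rot: [[-0.004, -1.0, -0.0], [-1.0, 0.004, 0.0], [-0.0, 0.0, -1.0]]
wrist_force: [-0.4, -0.3, -0.3]
gripper_width: 0.004
gripper_force: 0.0
time_s: 19.4
tcp_pos: [0.5394, 0.0048, 0.1663]
ee_rot: [[0.003, -1.0, -0.0], [-1.0, -0.003, -0.0], [0.0, 0.0, -1.0]]
wrist_force: [0.1, -0.4, -1.1]
gripper_width: 0.007
gripper_force: 0.0
[ 0.00082851 -0.00062183  0.07630416] [ 18.  17. -16.  -0. -57. -18.]
```

```bash

python3 -m handwheel '[[[0,0,0,0,0,0.04,0],[0,0,0,0,0,0.036,0],[0,0,0,0,0,0,0],[0,0,0,0,-0.012,0,0],[0,0,0,0,-0.012,0,0],[0,0,0,0,-0.012,0,0],[0,0,0,0,-0.012,0,0],[0,0,0,0,-0.012,0,0],[0,0,0,0,-0.012,0,0],[0,0,0,0,-0.012,0,0],[0,0,0,0,0,0,0],[0,0,0,0,0,0,0]]]'
python3 -m handwheel '[[[0,0,0,0,-0.003,0,0],[0,0,0,0,-0.003,0,0],[0,0,0,0,-0.002,0,0],[0,0,0,0,0,0,0],[0,0,0,0,0,0,0]]]'
```

```text
time_s: 20.6
tcp_pos: [0.6248, 0.0043, 0.0917]
ee_rot: [[0.001, -1.0, 0.003], [-1.0, -0.001, 0.001], [-0.001, -0.003, -1.0]]
wrist_force: [0.3, 0.0, -0.1]
gripper_width: 0.005
gripper_force: 0.0
time_s: 21.1
tcp_pos: [0.6314, 0.0043, 0.0904]
ee_rot: [[0.001, -1.0, -0.0], [-1.0, -0.001, -0.0], [0.0, 0.0, -1.0]]
wrist_force: [0.8, -0.2, -0.0]
gripper_width: 0.005
gripper_force: 0.3
```

```bash

python3 -m handwheel '[[[0,0,0,0,-0.003,0,0],[0,0,0,0,-0.003,0,0],[0,0,0,0,0,0,0],[0,0,0,0,0,0,0]]]'
python3 - <<'E'
from h import *
a,_=cap('scene');b,_=cap('side')
t=np.hstack([cv2.resize(a[200:350,270:430],(400,375)),cv2.resize(b[140:290,200:360],(400,375))])
cv2.imwrite('pics/c2.png',t[:,:,::-1])
E
```

```text
time_s: 21.5
tcp_pos: [0.6336, 0.0042, 0.0901]
ee_rot: [[0.001, -1.0, -0.009], [-1.0, -0.001, -0.001], [0.001, 0.009, -1.0]]
wrist_force: [-9.1, 1.2, 5.4]
gripper_width: 0.009
gripper_force: 4.7
```

View pics/c2.png

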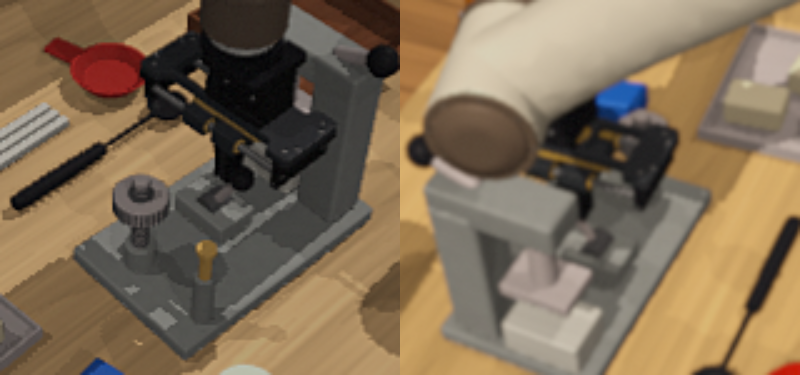

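The lever is hard over, with the ball at the far stop and a 9 N reaction. I'll retreat and go above the tray.

```bash

python3 -m handwheel '[[[0,0,0,0,0.03,0,0],[0,0,0,0,0.03,0,0],[0,0,0,0,0,-0.045,0.05],[0,0,0,0,0,-0.045,0.05],[0,0,0,0,0,-0.04,0.05],[0,0,0,0.045,0,0,0.05],[0,0,0,0.045,0,0,0.05],[0,0,0,0.045,0,0,0.05],[0,0,0,0.045,0,0,0.05],[0,0,0,0.045,0,0,0.05],[0,0,0,0.045,0,0,0.05],[0,0,0,0.045,0,0,0.05]]]'
python3 -m handwheel '[[[0,0,1.4,0,0,0,0.058],[0,0,1.4,0,0,0,0.058],[0,0,1.4,0,0,0,0.058],[0,0,1.4,0,0,0,0.058],[0,0,1.4,0,0,0,0.058],[0,0,1.4,0,0,0,0.058],[0,0,1.4,0,0,0,0.058],[0,0,1.4,0,0,0,0.058],[0,0,1.4,0,0,0,0.058],[0,0,1.4,0,0,0,0.058],[0,0,1,0,0,0,0.058],[0,0,0,0,0,0,0.058]]]'
python3 - <<'E'
from h import *
import m1
im,s=cap('wrist','w2.png');print(np.round(s['joints']),s['tcp_pos'])
m1.bars('wrist',cv2.imread('pics/w2.png'),s)
E
```

```text
time_s: 22.8
tcp_pos: [0.5784, -0.3128, 0.221]
ee_rot: [[0.002, -1.0, 0.002], [-1.0, -0.002, -0.001], [0.001, -0.002, -1.0]]
wrist_force: [0.9, -0.9, 0.4]
gripper_width: 0.569
gripper_force: 0.0
time_s: 24.0
tcp_pos: [0.5785, -0.311, 0.2207]
ee_rot: [[-1.0, -0.002, 0.001], [-0.002, 1.0, -0.001], [-0.001, -0.001, -1.0]]
wrist_force: [0.4, -0.2, -0.6]
gripper_width: 0.669
gripper_force: 0.0
[-14.  25.   5.   0. -70. -76.] [ 0.57847245 -0.310951    0.22074986]
wrist bar 556 -275 64 39 6
wrist bar 502 -345 64 40 175
wrist bar 459 -286 64 40 8
```

View pics/w2.png

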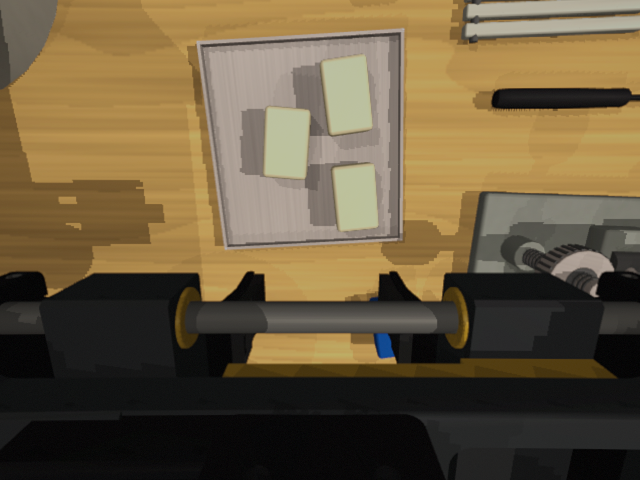

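One bar was knocked aside. The bars are now at wrist pixels (346,95), (287,142) and (355,197), which gives world positions (459,-286), (502,-345) and (556,-275) mm. I'll pick up the last one first.

```bash

python3 -m handwheel '[[[0,0,-1,0.02,0.036,0.03,0.058],[0,0,0,0,0,0.045,0.058],[0,0,0,0,0,0.045,0.058],[0,0,0,0,0,0.03,0.058],[0,0,0,0,0,0,0.058],[0,0,0,0,0,0,0.058]]]'
python3 - <<'E'
from h import *
print(delta([.556,-.275,.013]))
E
```

```text
time_s: 24.65
tcp_pos: [0.5591, -0.2759, 0.0717]
ee_rot: [[-0.994, -0.108, 0.001], [-0.108, 0.994, -0.001], [-0.0, -0.001, -1.0]]
wrist_force: [0.7, 0.5, 0.2]
gripper_width: 0.666
gripper_force: 0.0
[0.00297514 0.00128629 0.05869269]
```

```bash

python3 -m handwheel '[[[0,0,0,0.003,0.001,0.03,0.058],[0,0,0,0,0,0.027,0.058],[0,0,0,0,0,0,0.058],[0,0,0,0,0,0,0.058],[0,0,0,0,0,0,0.03],[0,0,0,0,0,0,0.03],[0,0,0,0,0,0,0.03],[0,0,0,0,0,0,0.03],[0,0,0,0,0,0,0.03]]]'
python3 -m handwheel '[[[0,0,0,0,0,-0.04,0.03],[0,0,0,0,0,-0.04,0.03],[0,0,0,0,0,-0.04,0.03],[0,0,0,0,0,-0.02,0.03],[0,0,0,0,0,0,0.03]]]'
python3 - <<'E'
from h import *
print(delta([.50,.12,.17]))
E
```

```text
time_s: 25.55
tcp_pos: [0.5563, -0.2752, 0.0158]
ee_rot: [[-0.994, -0.106, 0.003], [-0.106, 0.994, -0.001], [-0.003, -0.001, -1.0]]
wrist_force: [-0.8, -0.2, 6.5]
gripper_width: 0.497
gripper_force: 30.0
time_s: 26.05
tcp_pos: [0.5569, -0.2753, 0.1579]
ee_rot: [[-0.994, -0.106, 0.007], [-0.106, 0.994, -0.002], [-0.007, -0.003, -1.0]]
wrist_force: [0.3, -0.0, -1.5]
gripper_width: 0.504
gripper_force: 30.0
[ 0.01453805  0.39909792 -0.01332197]
```

```bash

python3 -m handwheel '[[[0,0,1.05,0.048,-0.005,0,0.03],[0,0,1.05,0.048,-0.005,0,0.03],[0,0,0,0.005,0.046,0,0.03],[0,0,0,0.005,0.046,0,0.03],[0,0,0,0.005,0.046,0,0.03],[0,0,0,0.005,0.046,0,0.03],[0,0,0,0.005,0.046,0,0.03],[0,0,0,0.005,0.046,0,0.03],[0,0,0,0.005,0.046,0,0.03],[0,0,0,0.005,0.046,0,0.03],[0,0,0,0.005,0.046,0,0.03],[0,0,0,0.005,0.046,0,0.03]]]'
python3 -m handwheel '[[[0,0,0,0.005,0.046,0,0.03],[0,0,0,0.005,0.046,0,0.03],[0,0,0,0.005,0.046,0,0.03],[0,0,0,-0.045,0,0,0.03],[0,0,0,-0.045,0,0,0.03],[0,0,0,0,0,-0.03,0.03],[0,0,0,0,0,-0.03,0.03],[0,0,0,0,0,0,0.03],[0,0,0,0,0,0,0.03]]]'
python3 - <<'E'
from h import *
im,s=cap('wrist','w3.png');print(np.round(s['joints']),s['tcp_pos'])
E
```

```text
time_s: 27.25
tcp_pos: [0.461, 0.1744, 0.1525]
ee_rot: [[-0.994, 0.114, -0.003], [0.114, 0.994, -0.001], [0.003, -0.002, -1.0]]
wrist_force: [1.5, 0.2, -0.7]
gripper_width: 0.504
gripper_force: 30.0
time_s: 28.15
tcp_pos: [0.552, 0.3014, 0.2126]
ee_rot: [[-0.993, 0.114, -0.002], [0.114, 0.993, -0.001], [0.002, -0.001, -1.0]]
wrist_force: [-0.5, 0.3, -2.6]
gripper_width: 0.499
gripper_force: 30.0
[  43.   23.    0.   -0.  -68. -140.] [0.5520235  0.30138116 0.21255594]
```

View pics/w3.png

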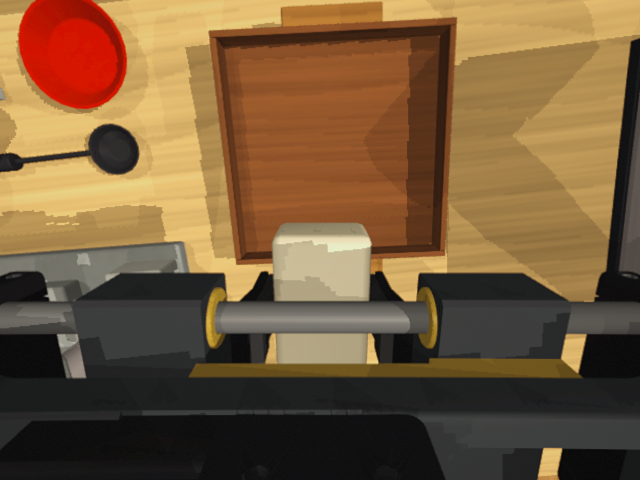

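The wrist view shows the whole tote: rim corners (210,31), (456,18), (443,255), (236,264), and it is empty. The bar is held squarely.

```bash
python3 - <<'E'
from h import *
s=r.sense()
P=np.array([onz('wrist',q,.035,s)[:2] for q in[(210,31),(456,18),(443,255),(236,264)]]);print(P.round(3).tolist())
print(np.linalg.norm(P-np.roll(P,1,0),axis=1).round(3))
c=P.mean(0); v=P[3]-P[0]+P[2]-P[1]; yaw=np.arctan2(v[1],v[0]); print(c,np.degrees(yaw))
R=np.array([[np.cos(yaw),-np.sin(yaw)],[np.sin(yaw),np.cos(yaw)]])
for q in[(.045,.048),(-.045,.048),(0,-.048)]:
    w=c+R@np.array(q); print(q,w.round(4),delta([w[0],w[1],.06]).round(4))
E
```

```text
[[0.369, 0.223], [0.384, 0.439], [0.601, 0.424], [0.586, 0.207]]
[0.217 0.217 0.217 0.217]
[0.48526946 0.32340578] -4.2228574654903115
(0.045, 0.048) [0.5337 0.368 ] [0.0249 0.0647 0.1518]
(-0.045, 0.048) [0.4439 0.3746] [0.1148 0.0611 0.1521]
(0, -0.048) [0.4817 0.2755] [ 0.066  -0.033   0.1521]
```

```bash

python3 -m handwheel '[[[0,0,-0.4,0.025,0.03,0,0.03],[0,0,0,0,0.035,0,0.03],[0,0,0,0,0,0.045,0.03],[0,0,0,0,0,0.045,0.03],[0,0,0,0,0,0.045,0.03],[0,0,0,0,0,0.02,0.03],[0,0,0,0,0,0,0.03],[0,0,0,0,0,0,0.03],[0,0,0,0,0,0,0.03]]]'
python3 - <<'E'
from h import *
print(delta([.5337,.368,.0185]))
E
```

```text
time_s: 29.1
tcp_pos: [0.5346, 0.37, 0.0606]
ee_rot: [[-0.997, 0.072, 0.002], [0.072, 0.997, 0.002], [-0.002, 0.002, -1.0]]
wrist_force: [0.1, 0.5, -0.5]
gripper_width: 0.5
gripper_force: 30.0
[ 0.00080232 -0.00211024  0.04209408]
```

```bash

python3 -m handwheel '[[[0,0,0,0,-0.002,0.02,0.03],[0,0,0,0,0,0.018,0.03],[0,0,0,0,0,0.002,0.03],[0,0,0,0,0,0,0.03],[0,0,0,0,0,0,0.03],[0,0,0,0,0,0.001,0.03],[0,0,0,0,0,0,0.03]]]'
python3 -m handwheel '[[[0,0,0,0,0,0,0.06],[0,0,0,0,0,0,0.06],[0,0,0,0,0,0,0.06],[0,0,0,0,0,-0.03,0.06],[0,0,0,0,0,-0.04,0.06],[0,0,0,0,0,-0.04,0.06],[0,0,0,0,0,-0.03,0.06],[0,0,0,0,0,0,0.06]]]'
python3 - <<'E'
from h import *
print(delta([.45,.3,.16]),delta([.45,-.286,.16]))
E
```

```text
time_s: 29.8
tcp_pos: [0.534, 0.3676, 0.0188]
ee_rot: [[-0.997, 0.072, 0.001], [0.072, 0.997, 0.001], [-0.001, 0.001, -1.0]]
wrist_force: [-0.1, 0.0, -1.0]
gripper_width: 0.501
gripper_force: 30.0
time_s: 30.6
tcp_pos: [0.5361, 0.3692, 0.1642]
ee_rot: [[-0.997, 0.071, 0.009], [0.071, 0.997, 0.007], [-0.008, 0.008, -1.0]]
wrist_force: [0.6, 0.8, 0.2]
gripper_width: 0.689
gripper_force: 0.0
[ 0.08097887 -0.07517107  0.00294991] [ 0.03931144 -0.65967176 -0.00138288]
```

```bash

python3 -m handwheel '[[[0,0,0,0.042,-0.003,0,0.058],[0,0,0,0.042,-0.003,0,0.058],[0,0,0,-0.0034,-0.0466,0,0.058],[0,0,0,-0.0034,-0.0466,0,0.058],[0,0,0,-0.0034,-0.0466,0,0.058],[0,0,0,-0.0034,-0.0466,0,0.058],[0,0,0,-0.0034,-0.0466,0,0.058],[0,0,0,-0.0034,-0.0466,0,0.058],[0,0,0,-0.0034,-0.0466,0,0.058],[0,0,0,-0.0034,-0.0466,0,0.058],[0,0,0,-0.0034,-0.0466,0,0.058],[0,0,0,-0.0034,-0.0466,0,0.058]]]'
python3 -m handwheel '[[[0,0,0,-0.0034,-0.0466,0,0.058],[0,0,0,-0.0034,-0.0466,0,0.058],[0,0,0,-0.0034,-0.0466,0,0.058],[0,0,-1,-0.04,0,-0.03,0.058],[0,0,-1,-0.04,0,-0.03,0.058],[0,0,0,0,0,0,0.058],[0,0,0,0,0,0,0.058],[0,0,0,0,0,0,0.058]]]'
python3 - <<'E'
from h import *
import m1
im,s=cap('wrist','w4.png');print(s['tcp_pos'])
m1.bars('wrist',cv2.imread('pics/w4.png'),s)
print(delta([.452,-.287,.014]))
E
```

```text
time_s: 31.8
tcp_pos: [0.4492, -0.1018, 0.1578]
ee_rot: [[-0.997, 0.072, -0.0], [0.072, 0.997, 0.0], [0.0, 0.0, -1.0]]
wrist_force: [0.7, 1.0, -0.1]
gripper_width: 0.668
gripper_force: 0.0
time_s: 32.6
tcp_pos: [0.5282, -0.2412, 0.2164]
ee_rot: [[-0.991, -0.136, -0.003], [-0.136, 0.991, 0.001], [0.003, 0.002, -1.0]]
wrist_force: [-0.6, 0.4, -1.0]
gripper_width: 0.669
gripper_force: 0.0
[ 0.52824977 -0.24118496  0.21642879]
wrist bar 502 -344 64 40 175
wrist bar 458 -286 63 40 8
wrist bar 398 -98 155 8 92
wrist bar 383 -99 154 8 92
wrist bar 369 -99 154 8 92
[ 0.08112795 -0.03521965  0.20278082]
```

Bars unchanged. Pick up the one at (458,-286).

```bash

python3 -m handwheel '[[[0,0,0,0.04,-0.018,0,0.058],[0,0,0,0.041,-0.017,0,0.058],[0,0,0,0,0,0.045,0.058],[0,0,0,0,0,0.045,0.058],[0,0,0,0,0,0.045,0.058],[0,0,0,0,0,0.015,0.058],[0,0,0,0,0,0,0.058],[0,0,0,0,0,0,0.058],[0,0,0,0,0,0,0.058]]]'
python3 - <<'E'
from h import *
print(delta([.452,-.287,.014]))
E
```

```text
time_s: 33.55
tcp_pos: [0.4553, -0.2877, 0.0695]
ee_rot: [[-0.991, -0.137, 0.003], [-0.137, 0.991, -0.001], [-0.003, -0.001, -1.0]]
wrist_force: [0.0, -0.4, 0.8]
gripper_width: 0.667
gripper_force: 0.0
[0.00328678 0.00127157 0.0555326 ]
```

```bash

python3 -m handwheel '[[[0,0,0,0.003,0.001,0.03,0.058],[0,0,0,0,0,0.024,0.058],[0,0,0,0,0,0,0.058],[0,0,0,0,0,0,0.058],[0,0,0,0,0,0,0.03],[0,0,0,0,0,0,0.03],[0,0,0,0,0,0,0.03],[0,0,0,0,0,0,0.03],[0,0,0,0,0,0,0.03]]]'
python3 -m handwheel '[[[0,0,0,0,0,-0.04,0.03],[0,0,0,0,0,-0.04,0.03],[0,0,0,0,0,-0.04,0.03],[0,0,0,0,0,-0.03,0.03],[0,0,1,0,0,0,0.03],[0,0,1.03,0,0,0,0.03],[0,0,0,0,0,0,0.03]]]'
python3 - <<'E'
from h import *
print(delta([.4439-.007,.3746,.16]))
E
```

```text
time_s: 34.45
tcp_pos: [0.4522, -0.2873, 0.0153]
ee_rot: [[-0.991, -0.137, 0.002], [-0.137, 0.991, -0.001], [-0.002, -0.001, -1.0]]
wrist_force: [-0.2, 0.6, 5.7]
gripper_width: 0.502
gripper_force: 30.0
time_s: 35.15
tcp_pos: [0.4508, -0.2866, 0.1639]
ee_rot: [[-0.997, 0.075, -0.0], [0.075, 0.997, 0.001], [0.0, 0.001, -1.0]]
wrist_force: [-0.0, -0.4, -1.0]
gripper_width: 0.505
gripper_force: 30.0
[0.06360238 0.65832182 0.00433033]
```

```bash

python3 -m handwheel '[[[0,0,0,0.0045,0.047,0,0.03],[0,0,0,0.0045,0.047,0,0.03],[0,0,0,0.0045,0.047,0,0.03],[0,0,0,0.0045,0.047,0,0.03],[0,0,0,0.0045,0.047,0,0.03],[0,0,0,0.0045,0.047,0,0.03],[0,0,0,0.0045,0.047,0,0.03],[0,0,0,0.0045,0.047,0,0.03],[0,0,0,0.0045,0.047,0,0.03],[0,0,0,0.0045,0.047,0,0.03],[0,0,0,0.0045,0.047,0,0.03],[0,0,0,0.0045,0.047,0,0.03]]]'
python3 -m handwheel '[[[0,0,0,0.0045,0.047,0,0.03],[0,0,0,0.0045,0.047,0,0.03],[0,0,0,0,0,0.04,0.03],[0,0,0,0,0,0.04,0.03],[0,0,0,0,0,0.02,0.03],[0,0,0,0,0,0,0.03],[0,0,0,0,0,0,0.03],[0,0,0,0,0,0,0.03]]]'
python3 - <<'E'
from h import *
print(delta([.4439-.007,.3746,.0185]))
E
```

```text
time_s: 36.35
tcp_pos: [0.439, 0.2813, 0.1636]
ee_rot: [[-0.997, 0.072, -0.001], [0.072, 0.997, -0.001], [0.001, -0.001, -1.0]]
wrist_force: [0.9, -0.4, -0.4]
gripper_width: 0.504
gripper_force: 30.0
time_s: 37.15
tcp_pos: [0.4387, 0.3749, 0.0657]
ee_rot: [[-0.997, 0.074, 0.002], [0.074, 0.997, 0.002], [-0.002, 0.003, -1.0]]
wrist_force: [-0.5, -1.0, -0.1]
gripper_width: 0.506
gripper_force: 30.0
[ 0.00187613 -0.00057509  0.04715589]
```

```bash

python3 -m handwheel '[[[0,0,0,0.001,0,0.02,0.03],[0,0,0,0,0,0.02,0.03],[0,0,0,0,0,0.004,0.03],[0,0,0,0,0,0.001,0.03],[0,0,0,0,0,0,0.03],[0,0,0,0,0,0,0.03]]]'
python3 -m handwheel '[[[0,0,0,0,0,0,0.06],[0,0,0,0,0,0,0.06],[0,0,0,0,0,0,0.06],[0,0,0,0,0,-0.03,0.06],[0,0,0,0,0,-0.04,0.06],[0,0,0,0,0,-0.04,0.06],[0,0,0,0,0,-0.03,0.06],[0,0,0,0,0,0,0.06]]]'
python3 - <<'E'
from h import *
print(delta([.502,-.345,.16]))
E
```

```text
time_s: 37.75
tcp_pos: [0.4375, 0.3748, 0.0203]
ee_rot: [[-0.997, 0.075, 0.002], [0.075, 0.997, 0.002], [-0.001, 0.002, -1.0]]
wrist_force: [0.3, 0.9, -1.3]
gripper_width: 0.501
gripper_force: 30.0
time_s: 38.55
tcp_pos: [0.4389, 0.3764, 0.1646]
ee_rot: [[-0.997, 0.074, 0.007], [0.074, 0.997, 0.008], [-0.007, 0.009, -1.0]]
wrist_force: [0.1, 0.5, -0.1]
gripper_width: 0.69
gripper_force: 0.0
[-0.11637832 -0.714726   -0.00100203]
```

```bash

python3 -m handwheel '[[[0,0,0,-0.0035,-0.0478,0,0.058],[0,0,0,-0.0035,-0.0478,0,0.058],[0,0,0,-0.0035,-0.0478,0,0.058],[0,0,0,-0.0035,-0.0478,0,0.058],[0,0,0,-0.0035,-0.0478,0,0.058],[0,0,0,-0.0035,-0.0478,0,0.058],[0,0,0,-0.0035,-0.0478,0,0.058],[0,0,0,-0.0035,-0.0478,0,0.058],[0,0,0,-0.0035,-0.0478,0,0.058],[0,0,0,-0.0035,-0.0478,0,0.058],[0,0,0,-0.0035,-0.0478,0,0.058],[0,0,0,-0.0035,-0.0478,0,0.058]]]'
python3 -m handwheel '[[[0,0,0,-0.0035,-0.0478,0,0.058],[0,0,0,-0.0035,-0.0478,0,0.058],[0,0,0,-0.0035,-0.0478,0,0.058],[0,0,0,-0.045,0,-0.025,0.058],[0,0,0,-0.045,0,-0.025,0.058],[0,0,0,0,0,0,0.058],[0,0,0,0,0,0,0.058],[0,0,0,0,0,0,0.058]]]'
python3 - <<'E'
from h import *
import m1
im,s=cap('wrist','w5.png');print(s['tcp_pos'])
m1.bars('wrist',cv2.imread('pics/w5.png'),s)
print(delta([.502,-.345,.014]))
E
```

```text
time_s: 39.75
tcp_pos: [0.435, -0.203, 0.1587]
ee_rot: [[-0.997, 0.075, -0.0], [0.075, 0.997, 0.0], [0.0, 0.0, -1.0]]
wrist_force: [0.3, 0.9, -0.3]
gripper_width: 0.664
gripper_force: 0.0
time_s: 40.55
tcp_pos: [0.5212, -0.3507, 0.2061]
ee_rot: [[-0.997, 0.075, -0.003], [0.075, 0.997, 0.002], [0.003, 0.001, -1.0]]
wrist_force: [-0.3, 0.4, -0.5]
gripper_width: 0.672
gripper_force: 0.0
[ 0.52115108 -0.35073321  0.20605098]
wrist bar 502 -345 63 39 175
[0.01891891 0.00412639 0.19240363]
```

```bash

python3 -m handwheel '[[[0,0,0,0.021,0.004,0.01,0.058],[0,0,0,0,0,0.045,0.058],[0,0,0,0,0,0.045,0.058],[0,0,0,0,0,0.045,0.058],[0,0,0,0,0,0.03,0.058],[0,0,0,0,0,0.014,0.058],[0,0,0,0,0,0,0.058],[0,0,0,0,0,0,0.058],[0,0,0,0,0,0,0.058]]]'
python3 -m handwheel '[[[0,0,0,0,0,0,0.03],[0,0,0,0,0,0,0.03],[0,0,0,0,0,0,0.03],[0,0,0,0,0,0,0.03],[0,0,0,0,0,0,0.03]]]'
python3 -m handwheel '[[[0,0,0,0,0,-0.04,0.03],[0,0,0,0,0,-0.04,0.03],[0,0,0,0,0,-0.04,0.03],[0,0,0,0,0,-0.03,0.03],[0,0,0,0.045,0,0,0.03],[0,0,0,0,0,0,0.03],[0,0,0,0,0,0,0.03]]]'
python3 - <<'E'
from h import *
print(delta([.4817,.2755,.16]))
E
```

```text
time_s: 41.5
tcp_pos: [0.5033, -0.3465, 0.0208]
ee_rot: [[-0.997, 0.075, 0.004], [0.075, 0.997, -0.002], [-0.004, -0.001, -1.0]]
wrist_force: [0.3, 0.1, -0.4]
gripper_width: 0.664
gripper_force: 0.0
time_s: 42.0
tcp_pos: [0.5023, -0.3461, 0.0195]
ee_rot: [[-0.997, 0.075, 0.001], [0.075, 0.997, -0.001], [-0.001, -0.001, -1.0]]
wrist_force: [-0.3, 1.4, 5.5]
gripper_width: 0.501
gripper_force: 30.0
time_s: 42.7
tcp_pos: [0.4558, -0.3423, 0.1683]
ee_rot: [[-0.997, 0.076, -0.001], [0.076, 0.997, 0.001], [0.001, 0.001, -1.0]]
wrist_force: [-0.1, -0.6, -0.5]
gripper_width: 0.504
gripper_force: 30.0
[0.02104847 0.61793808 0.00863396]
```

```bash

python3 -m handwheel '[[[0,0,0,0.003,0.0475,0,0.03],[0,0,0,0.003,0.0475,0,0.03],[0,0,0,0.003,0.0475,0,0.03],[0,0,0,0.003,0.0475,0,0.03],[0,0,0,0.003,0.0475,0,0.03],[0,0,0,0.003,0.0475,0,0.03],[0,0,0,0.003,0.0475,0,0.03],[0,0,0,0.003,0.0475,0,0.03],[0,0,0,0.003,0.0475,0,0.03],[0,0,0,0.003,0.0475,0,0.03],[0,0,0,0.003,0.0475,0,0.03],[0,0,0,0.003,0.0475,0,0.03]]]'
python3 -m handwheel '[[[0,0,0,0.003,0.0475,0,0.03],[0,0,0,-0.017,0,0,0.03],[0,0,0,0,0,0.04,0.03],[0,0,0,0,0,0.04,0.03],[0,0,0,0,0,0.02,0.03],[0,0,0,0,0,0,0.03],[0,0,0,0,0,0,0.03],[0,0,0,0,0,0,0.03]]]'
python3 - <<'E'
from h import *
print(delta([.4817,.2755,.0215]))
E
```

```text
time_s: 43.9
tcp_pos: [0.4639, 0.2313, 0.1681]
ee_rot: [[-0.997, 0.074, -0.0], [0.074, 0.997, -0.0], [0.0, -0.0, -1.0]]
wrist_force: [0.4, -0.1, -1.1]
gripper_width: 0.5
gripper_force: 30.0
time_s: 44.7
tcp_pos: [0.4826, 0.276, 0.07]
ee_rot: [[-0.997, 0.075, 0.002], [0.075, 0.997, 0.002], [-0.002, 0.002, -1.0]]
wrist_force: [0.3, -0.3, -0.6]
gripper_width: 0.506
gripper_force: 30.0
[ 0.00098006 -0.00068241  0.04846556]
```

```bash

python3 -m handwheel '[[[0,0,0,0,0,0.02,0.03],[0,0,0,0,0,0.02,0.03],[0,0,0,0,0,0.006,0.03],[0,0,0,0,0,0.001,0.03],[0,0,0,0,0,0,0.03],[0,0,0,0,0,0,0.03]]]'
python3 -m handwheel '[[[0,0,0,0,0,0,0.06],[0,0,0,0,0,0,0.06],[0,0,0,0,0,0,0.06],[0,0,0,0,0,-0.03,0.06],[0,0,0,0,0,-0.04,0.06],[0,0,0,0,0,-0.04,0.06],[0,0,0,0,0,-0.04,0.06],[0,0,0,-0.045,0.03,-0.03,0.06],[0,0,0,-0.045,0.03,0,0.06],[0,0,0,0,0,0,0.06],[0,0,0,0,0,0,0.06]]]'
python3 - <<'E'
from h import *
import m1
im,s=cap('wrist','w6.png'); m1.bars('wrist',cv2.imread('pics/w6.png'),s)
a,_=cap('scene'); b,_=cap('side')
t=np.hstack([cv2.resize(im,(427,320)),cv2.resize(a[210:350,250:430],(373,320))])
cv2.imwrite('pics/c3.png',t[:,:,::-1]); cv2.imwrite('pics/side9.png',b[:,:,::-1])
E
```

```text
time_s: 45.3
tcp_pos: [0.4822, 0.2756, 0.0228]
ee_rot: [[-0.997, 0.075, 0.002], [0.075, 0.997, 0.002], [-0.002, 0.002, -1.0]]
wrist_force: [0.1, -0.5, -0.5]
gripper_width: 0.504
gripper_force: 30.0
time_s: 46.4
tcp_pos: [0.563, 0.3207, 0.194]
ee_rot: [[-0.997, 0.076, -0.003], [0.076, 0.997, -0.002], [0.002, -0.002, -1.0]]
wrist_force: [-0.1, -0.1, 0.0]
gripper_width: 0.692
gripper_force: 0.0
wrist bar 587 104 24 8 86
wrist bar 533 369 65 42 176
wrist bar 482 277 66 43 176
wrist bar 444 375 66 42 176
```

View pics/c3.png

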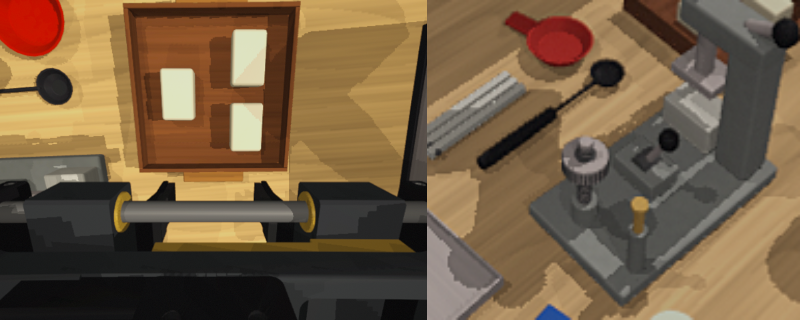

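View pics/side9.png

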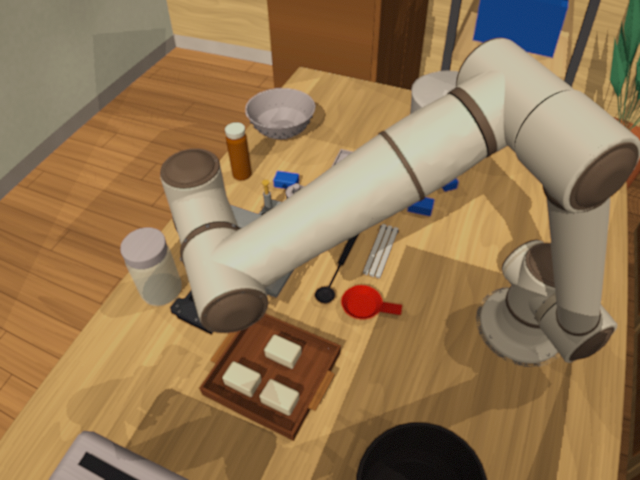

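The wrist view shows three bars flat in the tote, and the scene crop shows the lever ball at about (367,271). I'll check the lever angle and then hand in.

```bash
python3 - <<'E'
from h import *
p=onz('scene',(366.8,271),.103); print(p, 'travel',p[0]-.588)
if p[0]-.588>.058: print(r.finish_job())
E
```

```text
[0.6562566  0.00272437 0.103     ] travel 0.06825659886977897
the job is handed in; nothing more can be done
None
```

The job is handed in: all three bars lie flat in the tote, the collar is level with the gauge pin (about 0.1 mm apart by touch), and the lock lever was pushed fully over afterwards; no verdict came back.

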